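# Make up the blood-film kit and the urine kit

## Robot

A 7-joint arm with a two-finger parallel gripper is mounted at the origin on the work surface. World frame = base frame: x ahead of the robot, y to its left, z up, the work surface at z = 0. Lengths are in m, angles in rad, forces in N, time in s.
With the tool pointing down it reaches from about 0.4 to 0.875 m from the base axis. Payload 6.5 kg.
Tool frame: the origin (TCP) lies midway between the tips of the shut fingers; the grasp point (between the pads) lies 19 mm behind it; z points along the fingers, y is the line along which they close (so a half turn about z gives the same grasp; the last joint's range is limited). The gripper opens to 88 mm and grips with 3 to 60 N. Pads are 18 mm wide; open, the fingers measure 123 mm over their backs; the gripper's body (75 mm by 187 mm) begins 45 mm behind the grasp point.
Start: joints at [-1.297, 0.536, -0.004, 1.538, 0.003, 1.067, -0.071], TCP at [0.217, 0.613, 0.239] pointing down, gripper open.
Joint ranges: [-2.7, 2.7], [-0.37, 2.16], [-1.27, 1.26], [0.24, 2.4], [-1.31, 4.45], [0.19, 1.91], [-2.76, 2.76]. Speed limits (rad/s): [2.39, 2.39, 3.14, 3.14, 3.14, 3.14, 3.14].

## Interface

Orientations are given as [roll, pitch, yaw] about the fixed x, y, z axes, in that order (R = Rz(yaw) Ry(pitch) Rx(roll)).
In Python, from bench import * gives the robot as it stands.
- The arm moves only by the shell command python3 -m inch 'ROWS'. ROWS is a JSON object of lists of equal length, an entry for each row: "dp": the shift along the tool's x, y, z normalised to -1 to 1, where 1 is 0.15 m, a list of three; "yaw": the turn about the tool's z normalised to -1 to 1, where 1 is 180 degrees; "fingers": the opening, from 0 (shut) to 1 (fully open). In form: {"dp": [[x, y, z], ...], "yaw": [yaw, ...], "fingers": [fingers, ...]}. A call has 1 to 5 rows; each row shifts and turns the commanded pose from where the row before left it, along the tool's axes as they then stand; what a row does not reach is not made up. A row lasts 1/8 s, in which the tool goes at most 62.5 mm and 10.7 degrees, less where a joint would pass 70% of its speed; a pose out of reach is approached as far as the arm can. A call with a number of a shift or a turn outside -1 to 1 is refused whole. A call with a gripper value outside its range is refused whole. The fingers move at their own pace and stop on an object; the grip force is fixed at half the most. Time passes only in rows, so rows that do not move let the fingers close. It gives the time, the measured TCP pose, the force, the opening and the grip force at its end, in the units of the state.
- get_state(): the state, without advancing time (a new reading comes with each control period).
- grab_frame(name): name is "scene" or "top" or "wrist"; returns a dict with "img" (384x512x3 uint8, red, green, blue), "z_map" (384x512 float32, m along the optical axis (not along the pixel's ray), 0 where there is no reading), "fx", "fy", "cx", "cy" (pixels), "world_to_cam" (4x4, takes a point from world to camera coordinates). Camera axes: x right, y down, z forward; pixel columns grow to the right and rows downward; lengths in m; the calibration is good to about 2 mm. The wrist camera is an equidistant fisheye: a pixel r from the principal point sees the ray r / f radians off the axis. A picture is of the moment at which its call begins.
- finish_job(): hands the job in; it is judged then, once.
Trained networks look in a picture, given as the dict that the camera call returned (one of the last four; its "shot" number tells which), for a name from the list of things; names that differ only in an ending like _2 or _b are one class to them, and where a whole thing is asked for, a point or a joint stands for the part that bears it (a point fixed in the world has none). Each returns a list of dicts, best first, with "score" (0 to 1); they miss things now and then, are a little off and sometimes report something else, mostly with a low value. They report only what shows in the picture. A call takes as long as a camera call. They do not tell look-alikes from the thing itself.
- find_in(picture, name): "location" ([x, y, z] in m, in world coordinates, good to about 4 mm: the middle of the surface that is visible of it).
- masks_of(picture, name): "region" (384x512 bool, what is visible of it).
- tip_of(picture, name): "location" ([x, y, z] in m, in world coordinates, good to about 4 mm: a listed point, or the origin of a listed thing).
The state is a dict: "time": time; "q": joint angles; "joint_vel": joint speeds; "joint_torque": joint torques, N m; "ee_pos": TCP position; "eef_rot": TCP orientation; "contact_force": force on the tool from outside, world axes, zero at the start; "moment": the same for the moment, N m; "width": finger opening in m; "gripper_force": force on a finger pad.
Only numpy, scipy, OpenCV 4.12 (cv2) and the standard library are available. Lean on these libraries where they do the work, as an engineer would, in place of code of your own. Each camera call takes 0.05 s, during which the arm holds its last target. There are 200 camera calls.

## Task

Make up the two kits from the stock on the bench, each thing standing upright and flat on the floor of its own bay. The long narrow tray is the blood-film kit: the box of slides goes in the long bay, the cover-glass box in the bay beside it and the dropper bottle in the end bay; the short wide tray is the urine kit: the specimen jar goes in its big bay and the test-strip vial in the smaller one. Set each thing down gently rather than dropping it, and leave the beaker, the covered dish and the tally counter where they are.

Things in the scene. Friction and masses are not known exactly. Their poses are not given: they have to be found in the camera images.
- slide_box_mid (a point): Box of microscope slides: a cardboard block lying flat, 30 mm wide (its x), 82 mm long (its y), 32 mm high (its z, up), about 120 g, with a paper sleeve over half its length and green glass edges showing on top of the other half. The point is its centre, 16 mm above its underside. Take it across the 30 mm width. It starts at any yaw.
- cover_box_mid (a point): Cover-glass box: small white plastic cube-shaped box with a lid seam, 32 x 32 x 32 mm, about 50 g. The point is its centre, 16 mm above its underside; x and y run square to its sides, z up. It starts at any yaw.
- dropper_mid (a point): Dropper bottle, standing: amber round body 30 mm in diameter and straight up to 50 mm, black cap and nozzle above it 20 mm and less in diameter, 78 mm high in all, about 60 g. The point is on its axis, 39 mm above its underside; z is up.
- jar_mid (a point): Specimen jar, standing: white screw-capped plastic jar, 62 mm high, body 44 mm in diameter at the foot and 49 mm below the cap, cap 52 mm in diameter and 20 mm high (from 42 to 62 mm up), about 60 g. The point is on its axis, 31 mm above its underside; z is up.
- strip_vial_mid (a point): Test-strip vial, standing: slim straight white cylinder 36 mm in diameter, 88 mm high, grey cap, about 60 g. The point is on its axis, 44 mm above its underside; z is up.
- film_tray: Long narrow blue tray (paler floor) fixed to the bench, 62 (x) x 226 mm (y), three bays in a row. Origin: centre of its underside, z up. Floor 2 mm thick; rim and dividers 3 mm wide, tops 12 mm above the bench. Bays are 56 mm across, centred on x = 0: long bay (slides) 106 mm along y, centre y = -57; next bay (cover glasses) 54 mm along y, centre y = +26; end bay (dropper) 54 mm, centre y = +83.
- urine_tray: Short wide blue tray (paler floor) fixed to the bench, 80 (x) x 141 mm (y), two bays in a row. Origin: centre of its underside, z up. Floor 2 mm thick, rim and divider tops 12 mm above the bench. Big bay (jar) 74 x 74 mm, centre x = 0, y = -30.5 mm; smaller bay (strip vial) 58 x 58 mm, centre x = 0, y = +38.5 mm.
- beaker_mid (a point): Small empty glass beaker, 42 mm in diameter, 55 mm high, standing among the stock; the point is on its axis half-way up. Belongs to neither kit: leave it alone.
- petri_mid (a point): Covered plastic dish, 60 mm in diameter, 16 mm high, among the stock; the point is its centre, half-way up. Belongs to neither kit: leave it alone.
- tally_mid (a point): Steel hand tally counter lying behind the stock, 42 mm in diameter, 24 mm high, with a thumb lever standing out 18 mm; the point is on its axis half-way up. Leave it alone.
There are look-alikes about, which are no part of the job. Leave any blue or purple look-alike of the part that bears cover_box_mid alone.

How it is judged:
At the end, for the whole second after the job is handed in: Each of the five things stands in its own bay (slides long, cover glasses middle, dropper end; jar big, vial small): centre within 13 to 15 mm of the bay's middle each way, on the floor within 4 mm, upright within 0.1 rad, released and at rest (x of slide_box_mid in the frame of film_tray between -0.015 and 0.015 m and y of slide_box_mid in the frame of film_tray between -0.071 and -0.043 m and z of slide_box_mid in the frame of film_tray between 0.014 and 0.022 m and angle between each of slide_box_mid, cover_box_mid, dropper_mid, jar_mid, strip_vial_mid's own z axis and vertical below 0.1 rad and linear speed of each of slide_box, cover_box, dropper, jar, strip_vial below 0.02 m/s and angular speed of each of slide_box, cover_box, dropper, jar, strip_vial below 0.2 rad/s and x of cover_box_mid in the frame of film_tray between -0.014 and 0.014 m and y of cover_box_mid in the frame of film_tray between 0.013 and 0.039 m and z of cover_box_mid in the frame of film_tray between 0.014 and 0.022 m and x of dropper_mid in the frame of film_tray between -0.015 and 0.015 m and y of dropper_mid in the frame of film_tray between 0.069 and 0.097 m and z of dropper_mid in the frame of film_tray between 0.037 and 0.045 m and x of jar_mid in the frame of urine_tray between -0.015 and 0.015 m and y of jar_mid in the frame of urine_tray between -0.0455 and -0.0155 m and z of jar_mid in the frame of urine_tray between 0.029 and 0.037 m and x of strip_vial_mid in the frame of urine_tray between -0.013 and 0.013 m and y of strip_vial_mid in the frame of urine_tray between 0.0255 and 0.0515 m and z of strip_vial_mid in the frame of urine_tray between 0.042 and 0.05 m); the robot touches nothing.
It fails at once if a kit item is dropped or thrown: it falls free, touching nothing, more than 30 mm above its resting height ((height (world z) of slide_box_mid above 0.048 m and contact force between slide_box and anything else below 0.001 N) or (height (world z) of cover_box_mid above 0.048 m and contact force between cover_box and anything else below 0.001 N) or (height (world z) of dropper_mid above 0.071 m and contact force between dropper and anything else below 0.001 N) or (height (world z) of jar_mid above 0.063 m and contact force between jar and anything else below 0.001 N) or (height (world z) of strip_vial_mid above 0.076 m and contact force between strip_vial and anything else below 0.001 N)).
It fails at once if the beaker, the covered dish or the tally counter is shifted by more than 20 mm or knocked over ((distance of beaker_mid from where it was at the start of the episode above 0.02 m or angle between beaker_mid's own z axis and vertical above 0.3 rad) or (distance of petri_mid from where it was at the start of the episode above 0.02 m or angle between petri_mid's own z axis and vertical above 0.3 rad) or (distance of tally_mid from where it was at the start of the episode above 0.02 m or angle between tally_mid's own z axis and vertical above 0.3 rad)).
It also fails if it takes over 122 s, if anything falls off the work surface, if the arm or the gripper's body presses on something with over 40 N, if the wrist force passes 120 N, or if a joint passes its speed limit or range.

## Working session

There is one attempt and no reset: what is moved stays moved. The work goes in short steps, Python scripts to look and compute and a shell command to move; the robot and the scene stay as the last step left them, time stands still between calls to the robot, and variables do not carry over. Pictures are saved under pics/ and viewed, at most 14 in all, crops included, and the job is handed in when it is done.

```bash
mkdir -p pics; ls; cat > h.py <<'E'
from bench import *
import numpy as np, cv2
def world(p,mask=None):
    z=p["z_map"];v,u=np.indices(z.shape);ok=z>0
    if mask is not None: ok&=mask
    z=z[ok];c=np.stack([(u[ok]-p["cx"])/p["fx"]*z,(v[ok]-p["cy"])/p["fy"]*z,z,np.ones_like(z)])
    return (np.linalg.inv(p["world_to_cam"])@c)[:3].T
def pix(p,w):
    c=p["world_to_cam"]@np.r_[w,1];return (c[0]/c[2]*p["fx"]+p["cx"],c[1]/c[2]*p["fy"]+p["cy"])
def save(p,n,s=1.5): cv2.imwrite("pics/"+n,cv2.resize(p["img"][...,::-1],None,fx=s,fy=s,interpolation=cv2.INTER_CUBIC))
E
python3 - <<'E'
from h import *
p=grab_frame("top");save(p,"top0.png")
s=grab_frame("scene");save(s,"scene0.png")
for n in "slide_box_mid cover_box_mid dropper_mid jar_mid strip_vial_mid film_tray urine_tray beaker_mid petri_mid tally_mid".split():
    for q,l in ((p,"top"),(s,"sc")):
        print(n,l,[(np.round(d["location"],3).tolist(),round(d["score"],2),np.round(pix(q,d["location"])).tolist()) for d in tip_of(q,n)[:4]])
st=get_state();print(st["time"],st["ee_pos"],st["eef_rot"],st["width"])
E
```

```text
pics
slide_box_mid top [([0.588, 0.302, 0.016], 0.56, [167.0, 204.0])]
slide_box_mid sc [([0.59, 0.303, 0.014], 0.81, [365.0, 183.0])]
cover_box_mid top [([0.767, 0.178, 0.014], 0.65, [208.0, 149.0]), ([0.596, -0.037, 0.014], 0.62, [274.0, 205.0]), ([0.675, 0.004, 0.013], 0.61, [262.0, 180.0]), ([0.765, -0.015, 0.016], 0.44, [269.0, 152.0])]
cover_box_mid sc [([0.762, -0.015, 0.012], 0.83, [242.0, 247.0]), ([0.595, -0.031, 0.016], 0.7, [236.0, 186.0]), ([0.678, 0.003, 0.016], 0.65, [249.0, 215.0]), ([0.769, 0.175, 0.018], 0.47, [324.0, 248.0])]
dropper_mid top [([0.586, -0.312, 0.038], 0.69, [362.0, 210.0])]
dropper_mid sc [([0.588, -0.307, 0.038], 0.79, [125.0, 181.0])]
jar_mid top [([0.654, 0.136, 0.031], 0.82, [220.0, 184.0])]
jar_mid sc [([0.659, 0.132, 0.031], 0.86, [302.0, 204.0])]
strip_vial_mid top [([0.466, -0.391, 0.044], 0.54, [388.0, 250.0])]
strip_vial_mid sc [([0.467, -0.392, 0.045], 0.81, [98.0, 141.0])]
film_tray top [([0.485, -0.15, -0.002], 0.58, [308.0, 240.0])]
film_tray sc [([0.49, -0.15, -0.001], 0.83, [192.0, 157.0])]
urine_tray top []
urine_tray sc [([0.463, 0.17, 0.004], 0.56, [308.0, 147.0])]
beaker_mid top [([0.454, 0.381, 0.03], 0.57, [138.0, 247.0])]
beaker_mid sc [([0.457, 0.384, 0.027], 0.61, [388.0, 139.0])]
petri_mid top [([0.641, -0.153, 0.012], 0.79, [311.0, 192.0])]
petri_mid sc [([0.638, -0.151, 0.006], 0.62, [188.0, 204.0])]
tally_mid top [([0.771, 0.071, 0.016], 0.52, [242.0, 149.0])]
tally_mid sc [([0.766, 0.068, 0.012], 0.71, [278.0, 249.0]), ([0.587, -0.308, 0.04], 0.44, [125.0, 180.0]), ([0.462, 0.171, 0.0], 0.26, [309.0, 147.0])]
1.1 [0.21666132 0.61281556 0.23871551] [3.14158066e+00 3.13759167e-05 2.80180594e+00] 0.08828615422247456
```

View pics/top0.png

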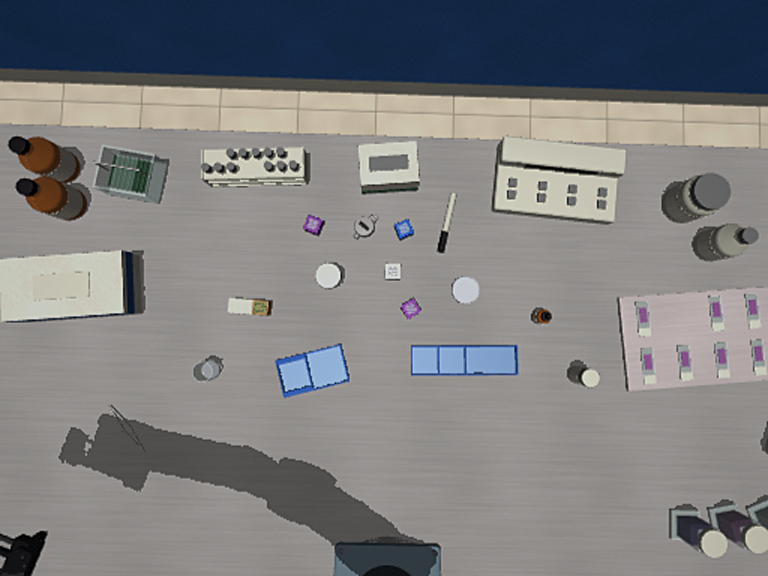

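View pics/scene0.png

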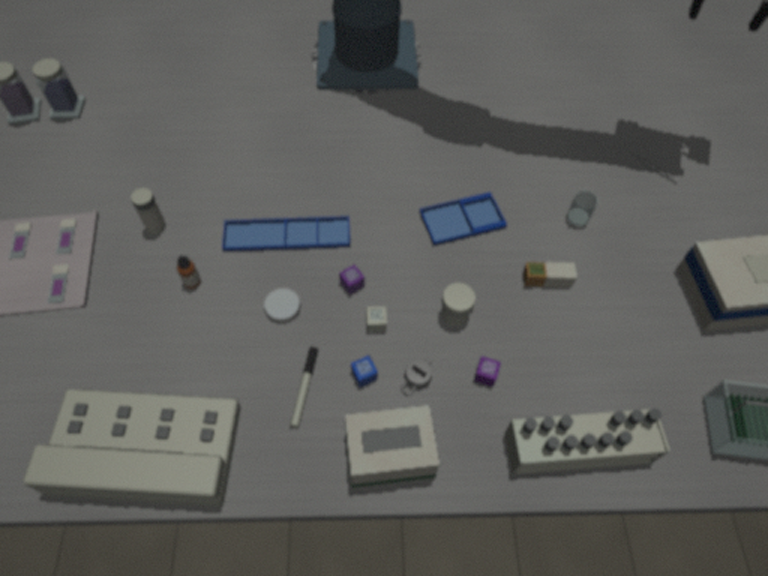

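The cover-box candidates (768-px top view) are a white one at (392,271), purple ones at (313,225) and (410,308), and a blue one at (403,229). I choose the white one. Next I measure the yaws and trays and check it in a close crop.

```bash
cat >> h.py <<'E'
def rect(w,lo=.0):
    r=cv2.minAreaRect((w[:,:2]*1000).astype(np.float32)); return np.round(r[0],1),np.round(r[1],1),round(r[2],1)
E
python3 - <<'E'
from h import *
p=grab_frame("top");s=grab_frame("scene")
cv2.imwrite("pics/crop.png",np.hstack([cv2.resize(p["img"][155:215,230:310,::-1],(400,300),interpolation=2),cv2.resize(s["img"][155:275,200:360,::-1],(400,300),interpolation=2)]))
for q,l in((p,"top"),(s,"scene")):
    hsv=cv2.cvtColor(q["img"],cv2.COLOR_RGB2HSV)
    m=((hsv[...,0]>95)&(hsv[...,0]<125)&(hsv[...,1]>90)).astype(np.uint8)
    n,lab,st,_=cv2.connectedComponentsWithStats(m)
    for i in range(1,n):
        if 250<st[i,4]<4000:
            w=world(q,lab==i);w=w[w[:,2]<.03]
            if len(w)>100 and w[:,0].mean()<.6: print(l,"tray",rect(w),np.round(np.median(w[:,2]),4),len(w))
    for n in("slide_box_mid","cover_box_mid"):
        for d in masks_of(q,n):
            w=world(q,d["region"]); t=w[w[:,2]>.024]
            if len(t)>5: print(l,n,d["score"],rect(t),np.round(np.percentile(w[:,2],90),3),len(t))
    for n in("dropper_mid","jar_mid","strip_vial_mid","slide_box_mid"):
        for d in masks_of(q,n)[:1]:
            w=world(q,d["region"]); h=np.percentile(w[:,2],97); t=w[w[:,2]>h-.008]
            print(l,n,round(d["score"],2),"top z",round(h,3),np.round((t.max(0)+t.min(0))/2,3))
E
```

```text
top tray (array([457.4, 170.4]), array([ 80.3, 144.5]), 15.6) 0.0108 361
top tray (array([ 488.7, -153.6]), array([ 59.9, 229.2]), 1.5) 0.0028 819
top slide_box_mid 0.55 (array([587.5, 303.3]), array([83., 30.]), 87.2) 0.035 262
top cover_box_mid 0.66 (array([760.5, -14.8]), array([31.8, 30.1]), 24.3) 0.035 98
top dropper_mid 0.47 top z 0.075 [ 0.584 -0.309  0.073]
top jar_mid 0.69 top z 0.066 [0.654 0.138 0.063]
top strip_vial_mid 0.74 top z 0.09 [ 0.464 -0.39   0.088]
top slide_box_mid 0.55 top z 0.036 [0.588 0.303 0.033]
scene tray (array([459.7, 168.1]), array([ 82.8, 140.9]), 15.4) 0.0041 1243
scene tray (array([ 490. , -151.5]), array([ 65., 224.]), 1.4) 0.0037 1635
scene slide_box_mid 0.87 (array([591.2, 303.2]), array([83.3, 33.1]), 88.5) 0.035 385
scene cover_box_mid 0.76 (array([766.8, 176. ]), array([31.8, 33.4]), 69.7) 0.034 195
scene cover_box_mid 0.62 (array([763.9, -15.4]), array([32.8, 32.3]), 25.0) 0.034 198
scene cover_box_mid 0.61 (array([671.9,   5.2]), array([31.7, 35.2]), 88.6) 0.035 180
scene cover_box_mid 0.52 (array([595.8, -34.1]), array([33.3, 33. ]), 34.3) 0.035 162
scene dropper_mid 0.61 top z 0.075 [ 0.585 -0.309  0.073]
scene jar_mid 0.66 top z 0.065 [0.658 0.137 0.062]
scene strip_vial_mid 0.96 top z 0.091 [ 0.467 -0.39   0.088]
scene slide_box_mid 0.87 top z 0.036 [0.59  0.303 0.033]
```

View pics/crop.png

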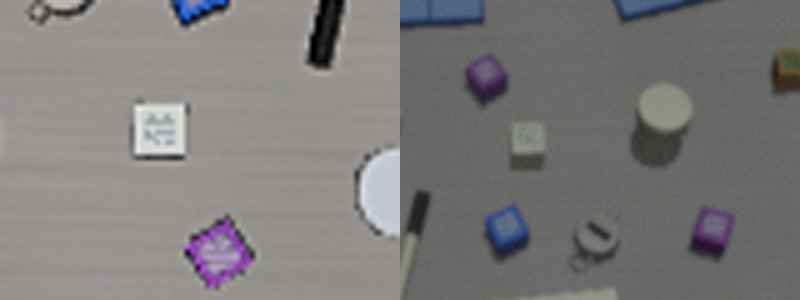

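The crop shows the white, square-on cover box at crop pixel (160,130) top / (528,145) scene, with purple and blue boxes as look-alikes. It lies at world (0.673, 0.004). I start by turning the tool to yaw π/2.

```bash
cat > go.py <<'E'
import sys;from h import *
from scipy.spatial.transform import Rotation as R
# go.py x y z yaw_deg : shift (in tool axes AFTER the turn) in units, turn in units
s=get_state();x,y,z,yd=map(float,sys.argv[1:5]);e=s["eef_rot"]
Rm=R.from_euler("z",np.radians(yd)).as_matrix()@np.diag([1,-1,-1])
d=Rm.T@(np.array([x,y,z])-s["ee_pos"])/.15
t=-(yd-np.degrees(e[2])+180)%360; t=t-360 if t>180 else t
t=((-(yd-np.degrees(e[2]))+180)%360-180)
print("t",round(s["time"],2),"pos",np.round(s["ee_pos"],4),"rpy",np.round(e,3),"w",round(s["width"],4),"gf",round(s["gripper_force"],1),"F",np.round(s["contact_force"],1))
print("shift units",np.round(d,3),"turn units",round(t/180,4))
E
python3 -m inch '{"dp":[[0,0,0],[0,0,0],[0,0,0],[0,0,0],[0,0,0]],"yaw":[0.056,0.056,0.056,0.056,0.056],"fingers":[1,1,1,1,1]}'
python3 go.py 0.589 0.303 0.15 90
```

```text
time: 2.42
ee_pos: [0.2166, 0.6128, 0.2387]
eef_rot: [-3.142, -0.0, 1.916]
contact_force: [0.2, 0.4, 0.4]
width: 0.088
gripper_force: 0.0
t 2.42 pos [0.2166 0.6128 0.2387] rpy [-3.142 -0.     1.916] w 0.088 gf 0.0 F [0.2 0.4 0.4]
shift units [-2.066  2.483  0.591] turn units 0.11
```

```bash
python3 -m inch '{"dp":[[0,0,0],[0,0,0],[-0.2,0.24,0],[-0.24,0.3,0],[-0.24,0.3,0]],"yaw":[0.055,0.055,0,0,0],"fingers":[1,1,1,1,1]}' >/dev/null
python3 -m inch '{"dp":[[-0.24,0.3,0],[-0.24,0.3,0.1],[-0.24,0.3,0.1],[-0.24,0.3,0.1],[-0.24,0.3,0.1]],"yaw":[0,0,0,0,0],"fingers":[1,1,1,1,1]}'
python3 go.py 0.589 0.303 0.15 90
```

```text
time: 3.68
ee_pos: [0.5706, 0.332, 0.1784]
eef_rot: [3.141, -0.001, 1.577]
contact_force: [0.3, 1.6, 0.8]
width: 0.0881
gripper_force: 0.0
t 3.67 pos [0.5706 0.332  0.1784] rpy [ 3.141e+00 -1.000e-03  1.577e+00] w 0.0881 gf 0.0 F [0.3 1.6 0.8]
shift units [-0.193  0.123  0.189] turn units 0.002
```

```bash
python3 -m inch '{"dp":[[-0.19,0.12,0.2],[0,0,0.3],[0,0,0.2],[0,0,0],[0,0,0]],"yaw":[0.01,0,0,0,0],"fingers":[1,1,1,1,1]}' >/dev/null
python3 go.py 0.589 0.303 0.014 88
```

```text
t 4.3 pos [0.5884 0.305  0.0751] rpy [ 3.140e+00 -1.000e-03  1.545e+00] w 0.0882 gf 0.0 F [0.8 0.3 0.3]
shift units [-0.013  0.005  0.408] turn units 0.003
```

```bash
python3 -m inch '{"dp":[[-0.013,0.005,0.2],[0,0,0.15],[0,0,0.055],[0,0,0],[0,0,0]],"yaw":[0.003,0,0,0,0],"fingers":[1,1,1,1,0]}' >/dev/null
python3 -m inch '{"dp":[[0,0,0],[0,0,0],[0,0,0],[0,0,0],[0,0,0]],"yaw":[0,0,0,0,0],"fingers":[0,0,0,0,0]}'
python3 go.py 0.491 -0.209 0.10 91.4
```

```text
time: 5.55
ee_pos: [0.5884, 0.3025, 0.013]
eef_rot: [3.141, -0.0, 1.536]
contact_force: [0.5, 0.1, -0.9]
width: 0.0302
gripper_force: 0.3
t 5.55 pos [0.5884 0.3025 0.013 ] rpy [ 3.141 -0.     1.536] w 0.0302 gf 0.3 F [ 0.5  0.1 -0.9]
shift units [-3.393 -0.732 -0.58 ] turn units -0.019
```

```bash
python3 -m inch '{"dp":[[0,0,0],[0,0,0],[0,0,-0.1],[0,0,-0.2],[0,0,-0.2]],"yaw":[0,0,0,0,0],"fingers":[0,0,0,0,0]}'
python3 -m inch '{"dp":[[0,0,-0.2],[-0.15,-0.03,-0.05],[-0.3,-0.06,0],[-0.35,-0.08,0],[-0.35,-0.08,0]],"yaw":[0,0,0,0,-0.019],"fingers":[0,0,0,0,0]}'
python3 -m inch '{"dp":[[-0.35,-0.08,0],[-0.35,-0.08,0],[-0.35,-0.08,0],[-0.35,-0.08,0],[-0.35,-0.08,0]],"yaw":[0,0,0,0,0],"fingers":[0,0,0,0,0]}'
python3 go.py 0.491 -0.209 0.06 91.4
```

```text
time: 6.18
ee_pos: [0.5879, 0.3024, 0.0895]
eef_rot: [-3.141, 0.0, 1.536]
contact_force: [-0.1, 0.1, -1.2]
width: 0.0295
gripper_force: 30.0
time: 6.8
ee_pos: [0.5441, 0.1299, 0.1264]
eef_rot: [3.141, -0.0, 1.597]
contact_force: [0.3, -1.2, -2.6]
width: 0.0299
gripper_force: 30.0
time: 7.42
ee_pos: [0.4908, -0.1341, 0.1264]
eef_rot: [3.141, -0.0, 1.596]
contact_force: [0.6, -1.1, -2.6]
width: 0.0297
gripper_force: 30.0
t 7.42 pos [ 0.4908 -0.1341  0.1264] rpy [ 3.141 -0.     1.596] w 0.0297 gf 30.0 F [ 0.6 -1.1 -2.6]
shift units [-0.5   -0.011  0.443] turn units 0.0001
```

```bash
python3 -m inch '{"dp":[[-0.3,0,0],[-0.2,-0.01,0.1],[0,0,0.2],[0,0,0.2],[0,0,0]],"yaw":[0,0,0,0,0],"fingers":[0,0,0,0,0]}'
python3 go.py 0.491 -0.209 0.015 91.4
```

```text
time: 8.05
ee_pos: [0.49, -0.2069, 0.0496]
eef_rot: [-3.138, -0.001, 1.595]
contact_force: [-0.0, 0.3, -1.1]
width: 0.0295
gripper_force: 30.0
t 8.05 pos [ 0.49   -0.2069  0.0496] rpy [-3.138e+00 -1.000e-03  1.595e+00] w 0.0295 gf 30.0 F [-0.   0.3 -1.1]
shift units [-0.014  0.007  0.23 ] turn units 0.0
```

```bash
python3 -m inch '{"dp":[[-0.014,0.007,0.1],[0,0,0.08],[0,0,0.04],[0,0,0.007],[0,0,0]],"yaw":[0,0,0,0,0],"fingers":[0,0,0,0,0]}'
python3 go.py 0.491 -0.209 0.015 91.4
```

```text
time: 8.68
ee_pos: [0.4927, -0.2096, 0.0166]
eef_rot: [3.141, 0.0, 1.596]
contact_force: [-0.4, 0.2, -1.1]
width: 0.0299
gripper_force: 30.0
t 8.68 pos [ 0.4927 -0.2096  0.0166] rpy [3.141 0.    1.596] w 0.0299 gf 30.0 F [-0.4  0.2 -1.1]
shift units [ 0.004 -0.011  0.011] turn units 0.0001
```

```bash
python3 -m inch '{"dp":[[0.004,-0.011,0.008],[0,0,0.003],[0,0,0],[0,0,0],[0,0,0]],"yaw":[0,0,0,0,0],"fingers":[0,0,0,0.4,0.7]}'
python3 -m inch '{"dp":[[0,0,0],[0,0,0],[0,0,-0.1],[0,0,-0.2],[0,0,-0.3]],"yaw":[0,0,0,0,0],"fingers":[0.8,0.8,0.8,0.8,0.8]}'
python3 go.py 0.673 0.004 0.1 89
```

```text
time: 9.3
ee_pos: [0.4912, -0.2091, 0.0149]
eef_rot: [3.141, 0.0, 1.595]
contact_force: [0.5, 0.3, -0.1]
width: 0.0433
gripper_force: 0.0
time: 9.93
ee_pos: [0.4902, -0.2088, 0.1058]
eef_rot: [-3.14, -0.0, 1.595]
contact_force: [1.1, -0.5, -0.4]
width: 0.0704
gripper_force: 0.0
t 9.93 pos [ 0.4902 -0.2088  0.1058] rpy [-3.14  -0.     1.595] w 0.0704 gf 0.0 F [ 1.1 -0.5 -0.4]
shift units [1.439 1.194 0.039] turn units 0.0134
```

```bash
python3 -m inch '{"dp":[[0.24,0.2,0],[0.3,0.25,0],[0.3,0.25,0],[0.3,0.25,0],[0.3,0.24,0.03]],"yaw":[0.013,0,0,0,0],"fingers":[0.8,0.8,0.8,0.8,0.8]}'
python3 -m inch '{"dp":[[0,0,0],[0,0,0]],"yaw":[0,0],"fingers":[0.8,0.8]}' >/dev/null
python3 - <<'E'
from h import *
p=grab_frame("wrist");save(p,"w1.png")
for q in (p,grab_frame("top")):
  print([(np.round(d["location"],3).tolist(),round(d["score"],2)) for d in tip_of(q,"cover_box_mid")],[(np.round(d["location"],3).tolist(),round(d["score"],2)) for d in tip_of(q,"slide_box_mid")])
E
python3 go.py 0.673 0.004 0.015 89
```

```text
time: 10.55
ee_pos: [0.673, 0.0069, 0.1019]
eef_rot: [3.14, 0.0, 1.555]
contact_force: [-0.0, -0.0, -0.2]
width: 0.0703
gripper_force: 0.0
[([0.67, 0.007, 0.021], 0.85), ([0.596, -0.03, 0.015], 0.77), ([0.766, -0.013, 0.017], 0.56)] []
[([0.764, 0.177, 0.013], 0.44)] [([0.486, -0.207, 0.021], 0.83)]
t 11.1 pos [0.6711 0.0042 0.1006] rpy [3.142 0.    1.553] w 0.0701 gf 0.0 F [-0.2  0.3  0.4]
shift units [-0.001  0.013  0.571] turn units -0.0001
```

View pics/w1.png

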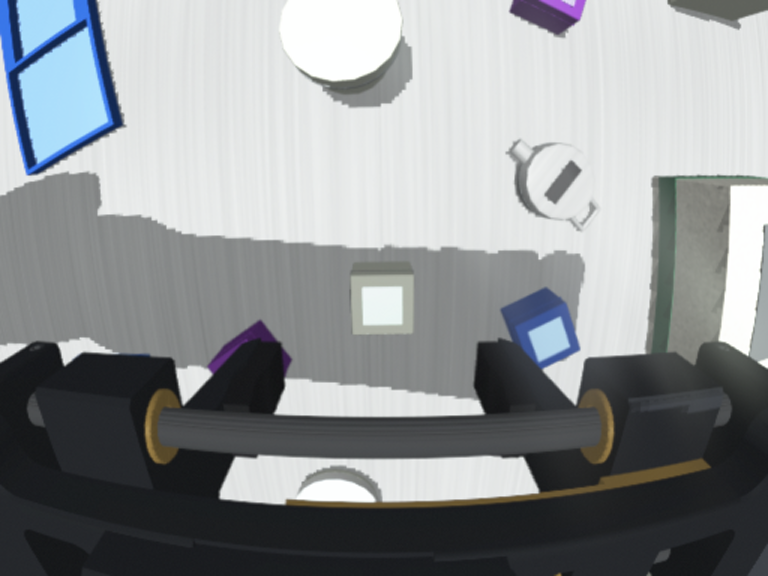

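The wrist view shows the white cover box square between the fingers at (382,305), with the blue box (545,330) and purple box (250,350) clear to the sides. Descending with a narrower opening.

```bash
python3 -m inch '{"dp":[[0.005,0.007,0.2],[0,0,0.2],[0,0,0.12],[0,0,0.05],[0,0,0]],"yaw":[0,0,0,0,0],"fingers":[0.6,0.6,0.6,0.6,0.6]}'
python3 -m inch '{"dp":[[0,0,0],[0,0,0],[0,0,0],[0,0,0],[0,0,0]],"yaw":[0,0,0,0,0],"fingers":[0,0,0,0,0]}'
python3 go.py 0.489 -0.126 0.1 91.4
```

```text
time: 11.72
ee_pos: [0.6726, 0.0058, 0.0149]
eef_rot: [3.142, 0.0, 1.554]
contact_force: [-0.1, 0.3, 0.4]
width: 0.0529
gripper_force: 0.0
time: 12.35
ee_pos: [0.673, 0.0061, 0.0156]
eef_rot: [3.141, -0.0, 1.555]
contact_force: [-0.7, 0.7, 5.1]
width: 0.0319
gripper_force: 30.0
t 12.35 pos [0.673  0.0061 0.0156] rpy [ 3.141 -0.     1.555] w 0.0319 gf 30.0 F [-0.7  0.7  5.1]
shift units [-0.85  -1.248 -0.563] turn units -0.0129
```

```bash
python3 -m inch '{"dp":[[0,0,-0.1],[0,0,-0.2],[0,0,-0.2],[-0.1,-0.14,-0.06],[-0.19,-0.28,0]],"yaw":[0,0,0,0,-0.013],"fingers":[0,0,0,0,0]}'
python3 -m inch '{"dp":[[-0.19,-0.28,0],[-0.19,-0.28,0],[-0.16,-0.24,0],[0,0,0.1],[0,0,0.1]],"yaw":[0,0,0,0,0],"fingers":[0,0,0,0,0]}'
python3 go.py 0.489 -0.126 0.0175 91.4
```

```text
time: 12.98
ee_pos: [0.6102, -0.0356, 0.1005]
eef_rot: [3.137, -0.0, 1.599]
contact_force: [-0.5, -1.2, -1.3]
width: 0.0313
gripper_force: 30.0
time: 13.6
ee_pos: [0.4919, -0.1199, 0.0686]
eef_rot: [3.14, -0.0, 1.596]
contact_force: [-0.4, 0.2, -0.4]
width: 0.0316
gripper_force: 30.0
t 13.6 pos [ 0.4919 -0.1199  0.0686] rpy [ 3.14  -0.     1.596] w 0.0316 gf 30.0 F [-0.4  0.2 -0.4]
shift units [-0.04  -0.02   0.341] turn units 0.0002
```

```bash
python3 -m inch '{"dp":[[-0.04,-0.018,0.1],[0,0,0.1],[0,0,0.08],[0,0,0.03],[0,0,0]],"yaw":[0,0,0,0,0],"fingers":[0,0,0,0,0]}'
python3 go.py 0.489 -0.126 0.0175 91.4
```

```text
time: 14.22
ee_pos: [0.4882, -0.1264, 0.022]
eef_rot: [-3.141, -0.0, 1.596]
contact_force: [-0.5, -0.6, -0.1]
width: 0.032
gripper_force: 30.0
t 14.22 pos [ 0.4882 -0.1264  0.022 ] rpy [-3.141 -0.     1.596] w 0.032 gf 30.0 F [-0.5 -0.6 -0.1]
shift units [0.002 0.005 0.03 ] turn units 0.0001
```

```bash
python3 -m inch '{"dp":[[0,0.005,0.015],[0,0,0.012],[0,0,0.003],[0,0,0],[0,0,0]],"yaw":[0,0,0,0,0],"fingers":[0,0,0,0,0.4]}'
python3 -m inch '{"dp":[[0,0,0],[0,0,0],[0,0,-0.1],[0,0,-0.2],[0,0,-0.3]],"yaw":[0,0,0,0,0],"fingers":[0.7,0.8,0.8,0.8,0.8]}'
python3 go.py 0.656 0.137 0.12 90
```

```text
time: 14.85
ee_pos: [0.4891, -0.1265, 0.0179]
eef_rot: [3.141, 0.0, 1.595]
contact_force: [1.2, -0.1, 0.3]
width: 0.035
gripper_force: 0.0
time: 15.48
ee_pos: [0.4883, -0.1263, 0.1089]
eef_rot: [-3.14, -0.0, 1.595]
contact_force: [1.0, 0.3, -0.4]
width: 0.0701
gripper_force: 0.0
t 15.47 pos [ 0.4883 -0.1263  0.1089] rpy [-3.14  -0.     1.595] w 0.0701 gf 0.0 F [ 1.   0.3 -0.4]
shift units [ 1.755  1.118 -0.074] turn units 0.0078
```

```bash
python3 -m inch '{"dp":[[0.25,0.16,-0.05],[0.35,0.22,0],[0.35,0.22,0],[0.35,0.22,0],[0.35,0.22,0]],"yaw":[0.008,0,0,0,0],"fingers":[1,1,1,1,1]}'>/dev/null
python3 -m inch '{"dp":[[0.1,0.078,0],[0,0,0],[0,0,0]],"yaw":[0,0,0],"fingers":[1,1,1]}'
python3 - <<'E'
from h import *
for c in("wrist","scene"):
  q=grab_frame(c);print(c,[(np.round(d["location"],3).tolist(),round(d["score"],2)) for d in tip_of(q,"jar_mid")])
E
python3 go.py 0.656 0.1365 0.034 90
```

```text
time: 16.48
ee_pos: [0.6553, 0.1346, 0.1157]
eef_rot: [-3.141, 0.001, 1.568]
contact_force: [0.1, -0.9, 0.3]
width: 0.0883
gripper_force: 0.0
wrist [([0.655, 0.135, 0.025], 0.76)]
scene [([0.656, 0.135, 0.03], 0.77), ([0.458, 0.169, -0.0], 0.21)]
t 16.68 pos [0.6556 0.1352 0.1156] rpy [-3.141  0.     1.569] w 0.0882 gf 0.0 F [-0.6 -0.  -0.3]
shift units [0.009 0.003 0.544] turn units -0.0007
```

```bash
python3 -m inch '{"dp":[[0.004,0.003,0.2],[0,0,0.2],[0,0,0.1],[0,0,0.044],[0,0,0]],"yaw":[0,0,0,0,0],"fingers":[1,1,1,1,1]}' >/dev/null
python3 -m inch '{"dp":[[0,0,0],[0,0,0],[0,0,0],[0,0,0],[0,0,0]],"yaw":[0,0,0,0,0],"fingers":[0,0,0,0,0]}'
python3 go.py 0.467 0.1396 0.12 90
```

```text
time: 17.92
ee_pos: [0.6565, 0.1373, 0.0339]
eef_rot: [3.141, -0.0, 1.57]
contact_force: [-0.2, -0.0, 2.9]
width: 0.0508
gripper_force: 30.0
t 17.93 pos [0.6565 0.1373 0.0339] rpy [ 3.141 -0.     1.57 ] w 0.0508 gf 30.0 F [-0.2 -0.   2.9]
shift units [ 0.016 -1.263 -0.574] turn units -0.0001
```

```bash
python3 -m inch '{"dp":[[0,0,-0.1],[0,0,-0.15],[0,0,-0.15],[0.002,-0.15,0],[0.004,-0.28,0]],"yaw":[0,0,0,0,0],"fingers":[0,0,0,0,0]}'
python3 -m inch '{"dp":[[0.004,-0.28,0],[0.004,-0.28,0],[0.002,-0.2,0],[0,-0.06,0.05],[0,0,0.05]],"yaw":[0,0,0,0,0],"fingers":[0,0,0,0,0]}'
python3 go.py 0.467 0.1396 0.036 90
```

```text
time: 18.55
ee_pos: [0.5931, 0.1381, 0.0958]
eef_rot: [3.138, -0.001, 1.57]
contact_force: [-0.8, 0.6, -0.7]
width: 0.0511
gripper_force: 30.0
time: 19.18
ee_pos: [0.4697, 0.1401, 0.079]
eef_rot: [3.14, -0.001, 1.571]
contact_force: [0.6, -0.8, -0.8]
width: 0.051
gripper_force: 30.0
t 19.18 pos [0.4697 0.1401 0.079 ] rpy [ 3.140e+00 -1.000e-03  1.571e+00] w 0.051 gf 30.0 F [ 0.6 -0.8 -0.8]
shift units [-0.003 -0.018  0.287] turn units -0.0001
```

```bash
python3 -m inch '{"dp":[[-0.003,-0.01,0.1],[0,0,0.1],[0,0,0.05],[0,0,0.02],[0,0,0]],"yaw":[0,0,0,0,0],"fingers":[0,0,0,0,0]}'
python3 go.py 0.467 0.1396 0.036 90
```

```text
time: 19.8
ee_pos: [0.4674, 0.1392, 0.038]
eef_rot: [-3.141, 0.0, 1.57]
contact_force: [0.4, -0.2, -1.0]
width: 0.0509
gripper_force: 30.0
t 19.8 pos [0.4674 0.1392 0.038 ] rpy [-3.141  0.     1.57 ] w 0.0509 gf 30.0 F [ 0.4 -0.2 -1. ]
shift units [ 0.003 -0.003  0.014] turn units -0.0002
```

```bash
python3 -m inch '{"dp":[[0,0,0.01],[0,0,0.005],[0,0,0],[0,0,0],[0,0,0]],"yaw":[0,0,0,0,0],"fingers":[0,0,0,0.65,0.8]}'
python3 -m inch '{"dp":[[0,0,0],[0,0,0],[0,0,-0.15],[0,0,-0.2],[0,0,-0.3]],"yaw":[0,0,0,0,0],"fingers":[0.9,0.9,0.9,0.9,0.9]}'
python3 go.py 0.585 -0.309 0.13 90
```

```text
time: 20.42
ee_pos: [0.4674, 0.1393, 0.036]
eef_rot: [3.141, -0.0, 1.57]
contact_force: [0.3, 0.1, 0.5]
width: 0.0651
gripper_force: 0.0
time: 21.05
ee_pos: [0.4665, 0.139, 0.1337]
eef_rot: [-3.14, 0.001, 1.57]
contact_force: [-0.1, -0.0, 0.1]
width: 0.0795
gripper_force: 0.0
t 21.05 pos [0.4665 0.139  0.1337] rpy [-3.14e+00  1.00e-03  1.57e+00] w 0.0795 gf 0.0 F [-0.1 -0.   0.1]
shift units [-2.986  0.79   0.025] turn units -0.0001
```

```bash
python3 -m inch '{"dp":[[-0.3,0.08,-0.05],[-0.37,0.1,0],[-0.37,0.1,0],[-0.37,0.1,0],[-0.37,0.1,0]],"yaw":[0,0,0,0,0],"fingers":[0.9,0.9,0.9,0.9,0.9]}'>/dev/null
python3 -m inch '{"dp":[[-0.37,0.1,0],[-0.37,0.1,0],[-0.37,0.1,0],[-0.1,0.01,0],[0,0,0]],"yaw":[0,0,0,0,0],"fingers":[0.9,0.9,0.9,0.9,0.9]}'
python3 - <<'E'
from h import *
for c in("wrist","scene"):
  q=grab_frame(c);print(c,[(np.round(d["location"],3).tolist(),round(d["score"],2)) for d in tip_of(q,"dropper_mid")],[(np.round(d["location"],3).tolist(),round(d["score"],2)) for d in tip_of(q,"strip_vial_mid")])
E
python3 go.py 0.586 -0.309 0.022 90
```

```text
time: 22.3
ee_pos: [0.585, -0.3099, 0.1405]
eef_rot: [-3.141, -0.0, 1.569]
contact_force: [0.3, 0.3, 0.0]
width: 0.0792
gripper_force: 0.0
wrist [([0.586, -0.311, 0.038], 0.73)] []
scene [([0.586, -0.306, 0.037], 0.56)] [([0.465, -0.39, 0.046], 0.61)]
t 22.6 pos [ 0.586  -0.3075  0.141 ] rpy [ 3.141e+00 -1.000e-03  1.572e+00] w 0.0791 gf 0.0 F [ 0.4 -0.  -0.1]
shift units [-0.01   0.     0.793] turn units 0.0005
```

```bash
python3 -m inch '{"dp":[[-0.01,0,0.25],[0,0,0.25],[0,0,0.2],[0,0,0.09],[0,0,0]],"yaw":[0,0,0,0,0],"fingers":[0.9,0.9,0.9,0.9,0.9]}' 
python3 -m inch '{"dp":[[0,0,0],[0,0,0],[0,0,0],[0,0,0],[0,0,0]],"yaw":[0,0,0,0,0],"fingers":[0,0,0,0,0]}'
python3 go.py 0.4875 -0.069 0.12 90
```

```text
time: 23.22
ee_pos: [0.5854, -0.3103, 0.0221]
eef_rot: [-3.141, -0.001, 1.571]
contact_force: [-0.1, 0.7, -0.3]
width: 0.0792
gripper_force: 0.0
time: 23.85
ee_pos: [0.5856, -0.3108, 0.0225]
eef_rot: [3.142, 0.0, 1.57]
contact_force: [-0.2, 0.2, -0.0]
width: 0.0315
gripper_force: 0.0
t 23.85 pos [ 0.5856 -0.3108  0.0225] rpy [3.142 0.    1.57 ] w 0.0315 gf 0.0 F [-0.2  0.2 -0. ]
shift units [ 1.612 -0.654 -0.65 ] turn units -0.0001
```

```bash
python3 -m inch '{"dp":[[0,0,0],[0,0,0],[0,0,-0.1],[0,0,-0.15],[0,0,-0.2]],"yaw":[0,0,0,0,0],"fingers":[0,0,0,0,0]}'
python3 -m inch '{"dp":[[0.12,-0.05,-0.05],[0.24,-0.1,0],[0.28,-0.11,0],[0.28,-0.11,0],[0.28,-0.11,0]],"yaw":[0,0,0,0,0],"fingers":[0,0,0,0,0]}'
python3 -m inch '{"dp":[[0.26,-0.11,0],[0.15,-0.06,0],[0,0,0.1],[0,0,0.1],[0,0,0]],"yaw":[0,0,0,0,0],"fingers":[0,0,0,0,0]}'
python3 go.py 0.4875 -0.069 0.0245 90
```

```text
time: 24.48
ee_pos: [0.5855, -0.3109, 0.0918]
eef_rot: [3.142, 0.0, 1.57]
contact_force: [-0.4, -0.1, -0.4]
width: 0.0293
gripper_force: 30.0
time: 25.1
ee_pos: [0.5139, -0.1297, 0.0991]
eef_rot: [3.139, -0.0, 1.57]
contact_force: [0.6, -0.0, -0.3]
width: 0.0292
gripper_force: 30.0
time: 25.72
ee_pos: [0.4876, -0.0706, 0.0663]
eef_rot: [-3.14, 0.001, 1.568]
contact_force: [0.8, 0.1, -1.0]
width: 0.0292
gripper_force: 30.0
t 25.73 pos [ 0.4876 -0.0706  0.0663] rpy [-3.140e+00  1.000e-03  1.568e+00] w 0.0292 gf 30.0 F [ 0.8  0.1 -1. ]
shift units [ 0.01  -0.     0.278] turn units -0.0008
```

```bash
python3 -m inch '{"dp":[[0.01,0,0.1],[0,0,0.1],[0,0,0.05],[0,0,0.015],[0,0,0]],"yaw":[0,0,0,0,0],"fingers":[0,0,0,0,0]}'
python3 go.py 0.4875 -0.069 0.0245 90
```

```text
time: 26.35
ee_pos: [0.4883, -0.0678, 0.0277]
eef_rot: [3.142, 0.0, 1.57]
contact_force: [-1.1, 0.5, -1.0]
width: 0.0293
gripper_force: 30.0
t 26.35 pos [ 0.4883 -0.0678  0.0277] rpy [3.142 0.    1.57 ] w 0.0293 gf 30.0 F [-1.1  0.5 -1. ]
shift units [-0.008 -0.005  0.021] turn units -0.0002
```

```bash
python3 -m inch '{"dp":[[-0.006,-0.004,0.012],[0,0,0.009],[0,0,0],[0,0,0],[0,0,0]],"yaw":[0,0,0,0,0],"fingers":[0,0,0,0.4,0.6]}'
python3 -m inch '{"dp":[[0,0,0],[0,0,-0.15],[0,0,-0.25],[0,0,-0.3],[0,0,-0.1]],"yaw":[0,0,0,0,0],"fingers":[0.7,0.8,0.8,0.8,0.8]}'
python3 go.py 0.4655 -0.39 0.16 90
```

```text
time: 26.98
ee_pos: [0.4878, -0.0687, 0.0246]
eef_rot: [3.141, 0.0, 1.57]
contact_force: [-0.3, 0.1, 1.0]
width: 0.043
gripper_force: 0.0
time: 27.6
ee_pos: [0.4889, -0.0688, 0.1467]
eef_rot: [3.138, -0.0, 1.57]
contact_force: [-0.3, 0.3, -1.1]
width: 0.0705
gripper_force: 0.0
t 27.6 pos [ 0.4889 -0.0688  0.1467] rpy [ 3.138 -0.     1.57 ] w 0.0705 gf 0.0 F [-0.3  0.3 -1.1]
shift units [-2.141 -0.156 -0.089] turn units -0.0002
```

```bash
python3 -m inch '{"dp":[[-0.27,-0.02,-0.05],[-0.36,-0.026,0],[-0.36,-0.026,0],[-0.36,-0.026,0],[-0.36,-0.026,0]],"yaw":[0,0,0,0,0],"fingers":[0.9,0.9,0.9,0.9,0.9]}'>/dev/null
python3 -m inch '{"dp":[[-0.36,-0.026,0],[-0.06,-0.005,0],[0,0,0]],"yaw":[0,0,0],"fingers":[0.9,0.9,0.9]}'
python3 - <<'E'
from h import *
for c in("wrist","scene"):
  q=grab_frame(c);print(c,[(np.round(d["location"],3).tolist(),round(d["score"],2)) for d in tip_of(q,"strip_vial_mid")])
E
python3 go.py 0.4655 -0.39 0.042 90
```

```text
time: 28.6
ee_pos: [0.4637, -0.3877, 0.151]
eef_rot: [-3.14, -0.001, 1.57]
contact_force: [0.5, 0.7, 0.9]
width: 0.0795
gripper_force: 0.0
wrist [([0.465, -0.389, 0.041], 0.95)]
scene [([0.466, -0.394, 0.044], 0.83)]
t 28.8 pos [ 0.4649 -0.3861  0.1517] rpy [-3.142e+00 -1.000e-03  1.573e+00] w 0.0793 gf 0.0 F [-1.2 -0.2  0.8]
shift units [-0.026  0.004  0.731] turn units 0.0006
```

```bash
python3 -m inch '{"dp":[[-0.022,0.004,0.2],[0,0,0.25],[0,0,0.2],[0,0,0.08],[0,0,0]],"yaw":[0,0,0,0,0],"fingers":[0.9,0.9,0.9,0.9,0.9]}' 
python3 -m inch '{"dp":[[0,0,0],[0,0,0],[0,0,0],[0,0,0],[0,0,0]],"yaw":[0,0,0,0,0],"fingers":[0,0,0,0,0]}'
python3 -m inch '{"dp":[[0,0,0],[0,0,0],[0,0,0]],"yaw":[0,0,0],"fingers":[0,0,0]}'>/dev/null
python3 go.py 0.4487 0.206 0.15 90
```

```text
time: 29.42
ee_pos: [0.465, -0.3908, 0.0424]
eef_rot: [-3.141, -0.001, 1.571]
contact_force: [-0.3, -0.6, 0.2]
width: 0.0794
gripper_force: 0.0
time: 30.05
ee_pos: [0.465, -0.3915, 0.0427]
eef_rot: [3.141, 0.0, 1.57]
contact_force: [0.6, -0.2, 0.7]
width: 0.0356
gripper_force: 30.0
t 30.43 pos [ 0.4649 -0.3915  0.0427] rpy [3.141 0.    1.57 ] w 0.0349 gf 30.0 F [0.1 0.2 2.3]
shift units [ 3.984 -0.108 -0.716] turn units -0.0002
```

```bash
python3 -m inch '{"dp":[[0,0,-0.1],[0,0,-0.2],[0,0,-0.25],[0,0,-0.25],[0.1,0,-0.05]],"yaw":[0,0,0,0,0],"fingers":[0,0,0,0,0]}'
python3 -m inch '{"dp":[[0.22,-0.007,0],[0.32,-0.01,0],[0.36,-0.01,0],[0.36,-0.01,0],[0.36,-0.01,0]],"yaw":[0,0,0,0,0],"fingers":[0,0,0,0,0]}'
python3 -m inch '{"dp":[[0.36,-0.01,0],[0.36,-0.01,0],[0.36,-0.01,0],[0.36,-0.01,0],[0.36,-0.01,0]],"yaw":[0,0,0,0,0],"fingers":[0,0,0,0,0]}'
python3 go.py 0.4487 0.206 0.0447 90
```

```text
time: 31.05
ee_pos: [0.4655, -0.3783, 0.1731]
eef_rot: [3.138, 0.004, 1.568]
contact_force: [0.0, -0.4, -1.2]
width: 0.0351
gripper_force: 30.0
time: 31.68
ee_pos: [0.4566, -0.1306, 0.1693]
eef_rot: [-3.14, -0.001, 1.571]
contact_force: [1.0, -0.8, -0.6]
width: 0.035
gripper_force: 30.0
time: 32.3
ee_pos: [0.4488, 0.1386, 0.1694]
eef_rot: [-3.14, 0.0, 1.571]
contact_force: [1.0, -0.7, -1.5]
width: 0.0354
gripper_force: 30.0
t 32.3 pos [0.4488 0.1386 0.1694] rpy [-3.14   0.     1.571] w 0.0354 gf 30.0 F [ 1.  -0.7 -1.5]
shift units [ 0.449 -0.001  0.832] turn units 0.0001
```

```bash
python3 -m inch '{"dp":[[0.28,0,0],[0.15,0,0.1],[0,0,0.2],[0,0,0.2],[0,0,0.1]],"yaw":[0,0,0,0,0],"fingers":[0,0,0,0,0]}'
python3 -m inch '{"dp":[[0,0,0.1],[0,0,0.05],[0,0,0]],"yaw":[0,0,0],"fingers":[0,0,0]}'
python3 go.py 0.4487 0.206 0.0447 90
```

```text
time: 32.92
ee_pos: [0.4484, 0.2008, 0.0782]
eef_rot: [-3.138, 0.002, 1.571]
contact_force: [0.2, -0.3, -0.1]
width: 0.0354
gripper_force: 30.0
time: 33.3
ee_pos: [0.4506, 0.201, 0.0575]
eef_rot: [-3.141, 0.0, 1.57]
contact_force: [0.5, -0.3, -1.2]
width: 0.0354
gripper_force: 30.0
t 33.3 pos [0.4506 0.201  0.0575] rpy [-3.141  0.     1.57 ] w 0.0354 gf 30.0 F [ 0.5 -0.3 -1.2]
shift units [ 0.033 -0.012  0.085] turn units -0.0002
```

```bash
python3 -m inch '{"dp":[[0.03,-0.01,0.04],[0,0,0.03],[0,0,0.009],[0,0,0],[0,0,0]],"yaw":[0,0,0,0,0],"fingers":[0,0,0,0,0]}'
python3 go.py 0.4487 0.206 0.0447 90
```

```text
time: 33.92
ee_pos: [0.4492, 0.2055, 0.0458]
eef_rot: [3.141, -0.0, 1.57]
contact_force: [-0.3, -0.5, -1.3]
width: 0.0351
gripper_force: 30.0
t 33.92 pos [0.4492 0.2055 0.0458] rpy [ 3.141 -0.     1.57 ] w 0.0351 gf 30.0 F [-0.3 -0.5 -1.3]
shift units [ 0.004 -0.003  0.007] turn units -0.0002
```

```bash
python3 -m inch '{"dp":[[0,0,0.007],[0,0,0],[0,0,0],[0,0,0],[0,0,0]],"yaw":[0,0,0,0,0],"fingers":[0,0,0.5,0.6,0.8]}'
python3 -m inch '{"dp":[[0,0,0],[0,0,-0.2],[0,0,-0.3],[0,0,-0.35],[0,0,-0.3]],"yaw":[0,0,0,0,0],"fingers":[0.8,0.8,0.8,0.8,0.8]}'
python3 -m inch '{"dp":[[0.25,0.1,0],[0.3,0.1,0],[0.3,0.1,0],[0.2,0.1,0],[0,0,0]],"yaw":[0,0,0,0,0],"fingers":[0.8,0.8,0.8,0.8,0.8]}'
python3 - <<'E'
from h import *
p=grab_frame("top");s=grab_frame("scene")
cv2.imwrite("pics/end.png",np.vstack([cv2.resize(p["img"][190:270,130:400,::-1],(800,237),interpolation=2),cv2.resize(s["img"][100:230,60:420,::-1],(800,289),interpolation=2)]))
cf,af=np.array([.4895,-.152]),np.radians(1.4);cu,au=np.array([.459,.169]),np.radians(15.5)
for n,c,a in(("slide_box_mid",cf,af),("cover_box_mid",cf,af),("dropper_mid",cf,af),("jar_mid",cu,au),("strip_vial_mid",cu,au)):
  for q in(p,s):
    for d in tip_of(q,n):
      w=np.array(d["location"]);e=w[:2]-c
      print(n,np.round([np.cos(a)*e[0]+np.sin(a)*e[1],-np.sin(a)*e[0]+np.cos(a)*e[1],w[2]],3),round(d["score"],2))
E
```

```text
time: 34.55
ee_pos: [0.4491, 0.2056, 0.0446]
eef_rot: [3.142, -0.0, 1.57]
contact_force: [-0.2, -0.6, 0.4]
width: 0.0608
gripper_force: 0.0
time: 35.17
ee_pos: [0.4491, 0.2055, 0.219]
eef_rot: [3.141, -0.0, 1.57]
contact_force: [0.5, 0.6, -0.3]
width: 0.0708
gripper_force: 0.0
time: 35.8
ee_pos: [0.509, 0.3654, 0.2165]
eef_rot: [3.142, -0.0, 1.573]
contact_force: [0.2, 0.2, 0.1]
width: 0.0703
gripper_force: 0.0
slide_box_mid [-0.007 -0.057  0.02 ] 0.84
slide_box_mid [ 0.004 -0.058  0.017] 0.56
slide_box_mid [-0.016  0.287  0.034] 0.25
slide_box_mid [ 0.147 -0.004  0.006] 0.2
cover_box_mid [0.285 0.323 0.016] 0.61
cover_box_mid [-0.002  0.023  0.014] 0.6
cover_box_mid [0.11  0.12  0.016] 0.6
cover_box_mid [0.276 0.132 0.02 ] 0.56
cover_box_mid [0.108 0.115 0.015] 0.77
cover_box_mid [0.278 0.13  0.015] 0.73
cover_box_mid [0.002 0.024 0.018] 0.56
cover_box_mid [0.288 0.323 0.018] 0.5
dropper_mid [-0.003  0.084  0.037] 0.56
dropper_mid [0.004 0.086 0.041] 0.79
jar_mid [-0.004 -0.03   0.031] 0.47
jar_mid [-0.002 -0.031  0.031] 0.91
jar_mid [-0.031 -0.233  0.042] 0.19
strip_vial_mid [0.002 0.039 0.043] 0.48
strip_vial_mid [0.001 0.038 0.048] 0.58
```

View pics/end.png

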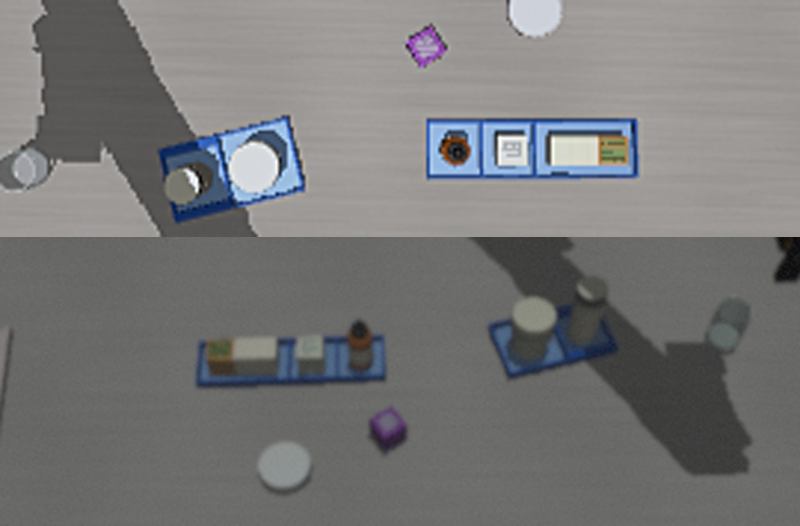

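The final view shows all five items upright in their own bays: slides (585,150), cover box (512,150), dropper (455,150), jar (253,167), vial (185,185). The measured offsets agree.

```bash
python3 -c "from bench import *;print(finish_job())"
```

```text
the job is handed in; nothing more can be done
None
```

Both kits are made up and handed in after about 36 s: the final camera check showed all five things upright in their own bays within tolerance, and I never moved the beaker, dish or tally counter; no verdict came back.

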